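# Swing the boot-drying arm to its next hole and slide the drip tray under the boot

### The job

Get the wet boot dripping into its tray: pull up the spring plunger on the boot stand's swing arm, swing the arm round to the next hole of the index plate and let the pin snap fully home there, and slide the drip tray along the tiles, without lifting or tipping it, until it lies centred under the boot. Never force the arm round while its pin is still in a hole, and leave the other boot, the polish tin and the shoe brush where they are.

Things in the scene. Friction and masses are not known exactly. Their poses are not given: they have to be found in the camera images.
- stand: Boot drying stand, bolted to the step; origin under its post, z up. Round base plate (radius 90 mm, 10 mm thick), post, and a steel index plate (a fan of 92 mm radius, 72 to 80 mm above the step) with three round 13 mm holes, 75 mm from the post's axis. Seen in this frame they lie at -45 degrees (the arm is parked there), -90 degrees (the -y axis: the next hole) and -135 degrees (the last)
- pivot (a point): Point on the stand's vertical swivel axis, at the top face of the index plate, 80 mm above the step. The arm's hub turns here: radius 27 mm, up to 110 mm above the step
- next_hole (a point): Centre of the mouth of the next hole (the middle one of the three), on the top face of the index plate
- swing_arm (a joint): Angle of the swing arm about the pivot: 0 parked in the first hole, growing clockwise seen from above; 0.785 in the next hole, 1.571 in the last; stops at -0.06 and 1.64. The pin has 0.02 rad of play in a hole. The arm is a flat steel bar, 32 mm wide, 83 to 93 mm above the step, 238 mm long from the axis; hinge friction 0.25 N m, so it stays where it is left
- plunger (a joint): Lift of the spring plunger in the arm (m): 0 = pin home, 0.016 = pulled right up. The round-nosed 10 mm pin goes 8.5 mm into a hole: lift over 9 mm to free the arm. Spring 7 N at 0, 13 N at full lift. Let go within 3 mm of a hole's centre, it snaps in by itself; elsewhere it rides on the plate at about 8 mm and drops in when the arm is slowly swung over a hole
- knob (a point): Centre of the plunger's black round pull knob: upright cylinder, 34 mm in diameter, 26 mm high, its centre 140 mm above the step with the pin home. It sits on the arm 75 mm from the swivel axis, straight above the pin, spins freely about its own axis and rises with the plunger. The barrel under it is 22 mm in diameter, 93 to 125 mm above the step
- boot_mouth (a point): Centre of the downward mouth of the wet boot: a dark child's rubber boot fixed upside down on the arm's end, 230 mm from the swivel axis, mouth 100 mm above the step. Its shaft is an upright tube of 41 mm radius; the foot, 189 to 245 mm above the step and 70 mm wide, reaches 120 mm along this point's y axis (toe) and 40 mm the other way. x points outward along the arm
- tray_mid (a point): Centre of the loose grey plastic drip tray, half-way up (15 mm above the tiles). It is open-topped, 170 mm along its x axis, 220 mm along its y axis, 30 mm high, with upright walls 8 mm thick; about 0.6 kg, friction on the tiles about 0.6
- other_boot_mid (a point): Middle of the other boot of the pair, standing upright on the step (158 mm long, toe to its x axis, 145 mm tall); bystander
- polish_tin_mid (a point): Centre of a flat round metal polish tin, 85 mm in diameter, 30 mm high; bystander
- shoe_brush_mid (a point): Centre of a wooden shoe brush lying bristles down, 172 mm long along its x axis, 54 mm wide, 50 mm high; bystander
- rack: Slotted wooden rack, fixed upright at the robot's left, 130 mm (x) by 330 mm (y), about 240 mm high with the tools standing in it (dustpan, shoe trees, floor scraper, grip brush; one tall slot empty); origin under its centre; bystander

How it is judged (in metres and radians):
On the way:
1. the plunger is pulled up so that its pin is clear of the hole (value of joint plunger above 0.007 m), for 0.1 s.
At the end, for the whole second after the job is handed in: The arm stands in the next (middle) hole, 0.785 rad +/- 0.04 from parked, with the plunger home to within 2 mm; the tray stands flat and still on the tiles with its centre within 35 mm, seen from above, of the centre of the boot's mouth (value of joint swing_arm between 0.745 and 0.825 rad and value of joint plunger below 0.002 m and horizontal distance between tray_mid and boot_mouth below 0.035 m and height (world z) of tray_mid below 0.02 m and angle between tray_mid's own z axis and vertical below 0.05 rad and linear speed of tray below 0.01 m/s); the robot touches nothing.
It fails at once if the drip tray is lifted off the tiles or tipped (height (world z) of tray_mid above 0.03 m or angle between tray_mid's own z axis and vertical above 0.2 rad).
It fails at once if the arm is forced round with its pin not pulled (value of joint plunger below 0.004 m and (value of joint swing_arm between 0.1 and 0.685 rad or value of joint swing_arm between 0.885 and 1.47 rad)).
It fails at once if the other boot, the polish tin or the shoe brush is pushed away or knocked over (distance of any of other_boot_mid, polish_tin_mid, shoe_brush_mid from where it was at the start of the episode above 0.03 m).
It also fails if it takes over 72 s, if anything falls off the work surface, if the arm or the gripper's body presses on something with over 40 N, if the wrist force passes 120 N, or if a joint passes its speed limit or range.

### The arm

A 6-joint arm with a two-finger parallel gripper is mounted at the origin on the work surface. World frame = base frame: x ahead of the robot, y to its left, z up, the work surface at z = 0. Lengths are in m, angles in degrees, forces in N, time in s.
With the tool pointing down it reaches from about 0.25 to 0.725 m from the base axis. Payload 9.7 kg.
Tool frame: the origin (TCP) lies at the very end of the fingers, on their centre line; the grasp point (between the pads) lies 19 mm behind it (bot.pinch_z is the distance from the TCP to the grasp point, in m); x points along the fingers, z is the direction in which the jaws open and shut, and the axes are right-handed (so a half turn about x gives the same grasp; the last joint's range is limited). The gripper opens to 85 mm and grips with 20 to 120 N. Pads are 22 mm wide; open, the fingers measure 114 mm over their backs; the gripper's body (76 mm by 85 mm) begins 54 mm behind the grasp point. The pads swing forward as they close: fully open they stand 13 mm farther back than shut.
Start: joints at [-66.75, 4.979, 10.078, 95.1, 0, 90], TCP at [0.217, -0.505, 0.231] pointing down, gripper open.
Joint ranges: [-179.16, 179.16], [-48.56, 103.87], [-65.8, 70.77], [-126.05, 130.52], [-82.76, 87.17], [-180, 180]. Speed limits (degrees/s): [127.2, 127.2, 147.25, 180, 180, 180].

### API

Orientations are given as [roll, pitch, yaw] about the fixed x, y, z axes, in that order (R = Rz(yaw) Ry(pitch) Rx(roll)).
In Python, from workcell import bot gives the robot as it stands.
- The arm moves only by the tool play_rows, never from a script. Its argument "rows" is a list of rows, each a list of 3 entries, a list of its own where there are three numbers: the shift along the tool's x, y, z in cm, then the turn about the tool's x in degrees, then the finger opening in cm, from 0 to 8.54. A call has 1 to 12 rows; each row is the pose to reach, as a shift and turn from the pose commanded when the call began, along the tool's axes at that moment; what a row does not reach only later rows make up. A row lasts 1/12 s, in which the tool goes at most 41.7 mm and 7.16 degrees, less where a joint would pass 70% of its speed; a pose out of reach is approached as far as the arm can. A call with a gripper value outside its range is refused whole. The fingers move at their own pace and stop on an object; "squeeze" is the grip in N (left out, the last holds). Time passes only in rows, so rows that repeat a pose let the fingers close. It gives the time, the measured TCP pose, the force and the opening at its end, in the units of the state.
- bot.get_obs(): the state, without advancing time (a new reading comes with each control period).
- bot.camera(name): name is "side" or "top"; returns (picture, depth): 384x512x3 uint8, blue, green, red; 384x512 float32, m along the optical axis (not along the pixel's ray), 0 where there is no reading.
- bot.camera_model(name): a dict with "fx", "fy", "cx", "cy" (pixels), "origin" and "attitude" of the camera in the world. Camera axes: x right, y down, z forward; pixel columns grow to the right and rows downward; lengths in m; the calibration is good to about 2 mm. A picture is of the moment at which its call begins. camera_model takes no time and is no camera call.
- bot.job_done(): hands the job in, once; it reports no verdict.
The state is a dict: "time": time; "q": joint angles; "qd": joint speeds; "joint_efforts": joint torques, N m; "ee_pos": TCP position; "tcp_rot": TCP orientation; "wrist_force": force on the tool from outside, world axes, zero at the start; "torque": the same for the moment, N m; "opening": finger opening in m.
Only numpy, scipy, OpenCV 4.12 (cv2) and the standard library are available. Lean on these libraries where they do the work, as an engineer would, in place of code of your own. Each camera call takes 0.05 s, during which the arm holds its last target.

## Working session

There is one attempt and no reset: what is moved stays moved. The work goes in short steps, Python scripts to look and compute and a tool call to move; the robot and the scene stay as the last step left them, time stands still between calls to the robot, and variables do not carry over. Pictures are saved under pics/ and viewed, and the job is handed in when it is done.

Besides the shell and the picture viewer there is one more tool, called as name(argument=value, ...), one argument or row to a line, values as JSON. play_rows: Moves the arm, as the interface text tells. Its arguments: {"type":"object","properties":{"rows":{"type":"array"},"squeeze":{"type":"number"}},"required":["rows"]}

```bash
ls; mkdir -p pics
python3 - <<'E'
from workcell import bot
import cv2,numpy as np
o=bot.get_obs();print({k:np.round(v,3).tolist() for k,v in o.items()})
for n in("side","top"):
    im,d=bot.camera(n);cv2.imwrite(f"pics/{n}0.png",im);np.save(f"{n}0.npy",d);print(n,bot.camera_model(n))
E
```

```text
pics
{'time': 0.0, 'q': [-66.75, 5.012, 10.034, 95.1, -0.002, 90.0], 'qd': [-0.046, -0.054, -0.097, 0.061, 0.004, -0.002], 'joint_efforts': [-0.001, -52.038, 46.481, 0.016, -0.0, 0.0], 'ee_pos': [0.217, -0.505, 0.231], 'tcp_rot': [-178.599, 89.922, 114.651], 'wrist_force': [0.53, 0.203, 0.113], 'torque': [0.027, -0.006, -0.015], 'opening': 0.086}
side {'fx': 464.265281705171, 'fy': 464.265281705171, 'cx': 253.8781886993712, 'cy': 190.15949544679677, 'origin': array([0.0252129 , 0.62137029, 0.90728858]), 'attitude': array([-136.07645605,   -1.05106234, -131.22713386])}
top {'fx': 447.46410448021146, 'fy': 447.46410448021146, 'cx': 254.60164793596763, 'cy': 197.08087488105977, 'origin': array([0.47042176, 0.10383784, 1.41328757]), 'attitude': array([-175.61980043,   -0.20978763,  -88.64618915])}
```

View pics/side0.png

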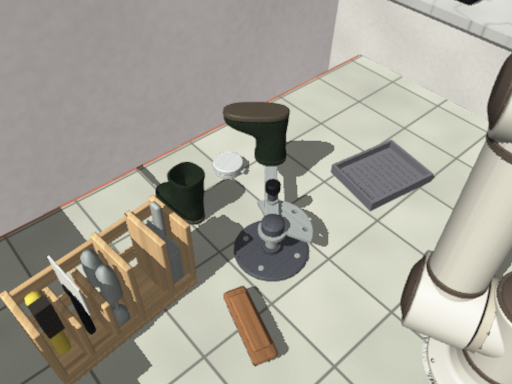

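View pics/top0.png

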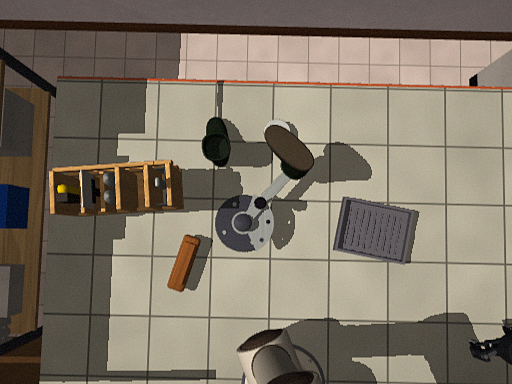

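The side view shows the stand's hub at about (272,228), the knob at (273,187), the tray at (382,173) and the tin at (228,165). The top view shows the hub at (243,222), the knob at (260,203), the tray at (377,230), the upright boot at (216,142) and the brush at (184,262). Next I'll measure these.

```bash
cat > h.py <<'E'
import numpy as np,cv2
from scipy.spatial.transform import Rotation as R
from workcell import bot
def model(n):
    m=bot.camera_model(n);return m,R.from_euler('xyz',m['attitude'],degrees=True).as_matrix()
def ray(n,u,v):
    m,A=model(n);return m['origin'],A@np.array([(u-m['cx'])/m['fx'],(v-m['cy'])/m['fy'],1])
def onplane(n,u,v,z):
    o,d=ray(n,u,v);return o+d*(z-o[2])/d[2]
def cloud(n,d):
    m,A=model(n);v,u=np.mgrid[:d.shape[0],:d.shape[1]]
    P=np.stack([(u-m['cx'])/m['fx']*d,(v-m['cy'])/m['fy']*d,d],-1)
    P=P@A.T+m['origin'];P[d==0]=np.nan;return P
def proj(n,p):
    m,A=model(n);c=A.T@(np.asarray(p)-m['origin']);return c[0]/c[2]*m['fx']+m['cx'],c[1]/c[2]*m['fy']+m['cy']
E
python3 - <<'E'
from h import *
im=cv2.imread('pics/top0.png');d=np.load('top0.npy');P=cloud('top',d)
for nm,(u,v) in dict(tile=(300,300),hub=(243,222),knob=(260,203),sole=(290,150),tray=(377,230),traywall=(345,200),boot2=(216,142),tin=(272,124),brush=(184,262)).items(): print(nm,P[v,u].round(4))
x,y=190,110
cv2.imwrite('pics/topz.png',cv2.resize(im[100:300,160:430],None,fx=2.9,fy=2.9,interpolation=cv2.INTER_CUBIC))
s=cv2.imread('pics/side0.png');cv2.imwrite('pics/sidez.png',cv2.resize(s[90:290,180:440],None,fx=3,fy=3,interpolation=cv2.INTER_CUBIC))
# height histogram blobs near knob
for n in('top','side'):
    P=cloud(n,np.load(n+'0.npy'));print(n,'tile z',np.nanmedian(P[300 if n=='top' else 320,300,2]))
    hub=onplane('top',243,222,.11);
    m=(np.hypot(P[...,0]-hub[0],P[...,1]-hub[1])<.12)&(P[...,2]>.13)&(P[...,2]<.17)
    Q=P[m];print(n,'knob pts',len(Q),Q.mean(0).round(4),Q.min(0).round(4),Q.max(0).round(4))
E
```

```text
tile [ 0.2609 -0.0477  0.0003]
hub [0.4969 0.1335 0.1056]
knob [0.551  0.0858 0.1478]
sole [0.6872 0.011  0.2434]
tray [ 0.4838 -0.2846  0.009 ]
traywall [ 0.574  -0.1789  0.0317]
boot2 [0.7333 0.2203 0.0957]
tin [0.8078 0.0521 0.0301]
brush [0.3735 0.3092 0.0542]
top tile z 0.0003329529284090693
top knob pts 118 [0.551  0.0864 0.1512] [0.5337 0.0689 0.131 ] [0.5681 0.1029 0.159 ]
side tile z 1.2839034195910592e-05
side knob pts 215 [0.5472 0.0903 0.1478] [0.5333 0.0693 0.1314] [0.5705 0.1042 0.1566]
```

View pics/topz.png

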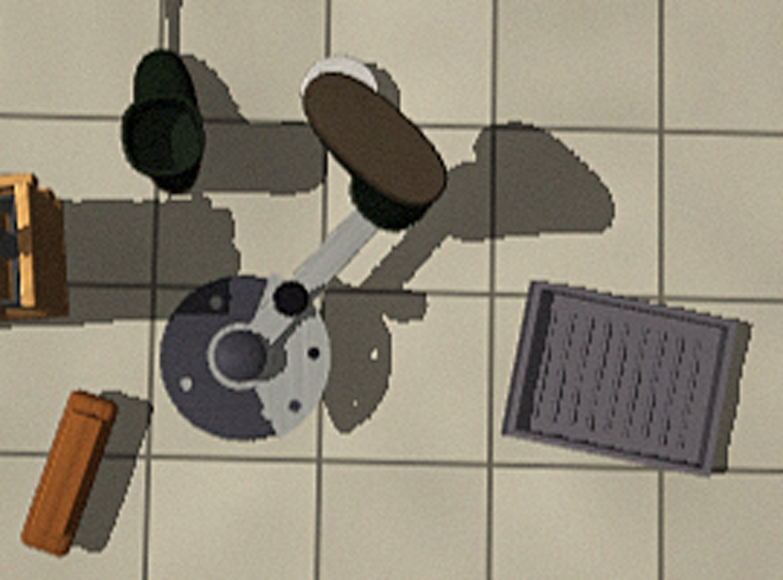

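View pics/sidez.png

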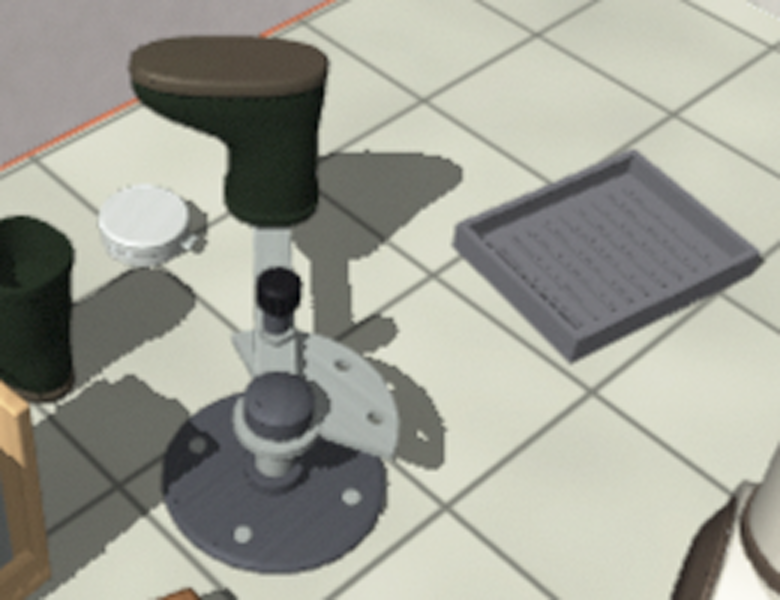

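Run:
```python
from h import *
im=cv2.imread('pics/top0.png');g=im.max(2)
def cen(u,v,r=4):
    w=g[v-r:v+r+1,u-r:u+r+1].astype(float);w=np.clip(np.percentile(w,70)-w-25,0,None)
    yy,xx=np.mgrid[v-r:v+r+1,u-r:u+r+1];return (w*xx).sum()/w.sum(),(w*yy).sum()/w.sum()
a=cen(268,221);b=cen(261,240);print(a,b)
N=onplane('top',*a,.078)[:2];L=onplane('top',*b,.078)[:2];
# knob: black blob
sub=(im.max(2)<45).astype(np.uint8);n,l,s,c=cv2.connectedComponentsWithStats(sub[190:216,248:274]);print(s[1:],c[1:]+[248,190])
k=1+np.argmax(s[1:,4]);kc=c[k]+[248,190]
K=onplane('top',*kc,.151)[:2];print('next',N,'last',L,'knob',K,'dist',np.linalg.norm(N-L),np.linalg.norm(K-N),np.linalg.norm(K-L),'exp .0574 .0574 .106')
# tray rim quad
P=cloud('top',np.load('top0.npy'))
m=((P[...,2]>.02)&(P[...,2]<.04)).astype(np.uint8);m[:,:325]=0;m[:,430:]=0;m[:180]=0;m[280:]=0
cs,_=cv2.findContours(m,cv2.RETR_EXTERNAL,cv2.CHAIN_APPROX_NONE);cc=max(cs,key=cv2.contourArea)
pts=np.array([onplane('top',*p[0],.030)[:2] for p in cc],np.float32)
r=cv2.minAreaRect(pts);print('tray rect',r,cv2.boxPoints(r))
# pivot LSQ fit
from scipy.optimize import least_squares
def f(p):
    e=[]
    for q,an in((K,-45),(N,-90),(L,-135)):
        t=p[2]+np.radians(an);e+=list(p[:2]+.075*np.array([np.cos(t),np.sin(t)])-q)
    return e
s=least_squares(f,[.497,.133,0]);print('pivot',s.x[:2],'yaw',np.degrees(s.x[2]),np.round(s.fun,4))
p=s.x
for ad in(0,.785):
    t=p[2]-np.pi/4-ad;u=np.array([np.cos(t),np.sin(t)]);print('arm dir',np.degrees(t),'knob',p[:2]+.075*u,'boot',p[:2]+.23*u)
```

```text
(np.float64(267.69204152249137), np.float64(221.33910034602076)) (np.float64(261.20575221238937), np.float64(239.5066371681416))
[[  1   6   1   1   1]
 [  6   7  13  12 106]
 [ 23  14   1   6   6]] [[249.         196.        ]
 [260.03773585 202.67924528]
 [271.         206.5       ]]
next [0.50122174 0.06064387] last [0.44685851 0.07876098] knob [0.55169418 0.08576491] dist 0.05730261609152525 0.05637848505176062 0.10506936390523505 exp .0574 .0574 .106
tray rect ((0.4825292229652405, -0.26805853843688965), (0.22258685529232025, 0.16975300014019012), 79.70142364501953) [[ 0.37912333 -0.36238495]
 [ 0.5461415  -0.392733  ]
 [ 0.5859351  -0.17373213]
 [ 0.41891694 -0.14338407]]
pivot [0.49582667 0.13527263] yaw 3.893388771505323 [ 0.0006  0.0002 -0.0003 -0.0002 -0.0003  0.    ]
arm dir -41.10661122849468 knob [0.55233824 0.08596297] boot [ 0.6691288  -0.01594367]
arm dir -86.0837981462643 knob [0.50094898 0.06044776] boot [ 0.51153507 -0.09419032]
```

```bash
cat >> h.py <<'E'
def tool():
    o=bot.get_obs();return np.array(o['ee_pos']),R.from_euler('xyz',o['tcp_rot'],degrees=True).as_matrix()
def shift(t):
    p,A=tool();return (A.T@(np.asarray(t)-p)*100).round(2)
E
python3 - <<'E'
from h import *
p,A=tool();print(p,A.round(3),bot.pinch_z)
print('jaw az',np.degrees(np.arctan2(A[1,2],A[0,2])),'want 79.7 (mod180)')
# test sign: turn +10 about tool x
B=A@R.from_euler('x',10,degrees=True).as_matrix();print('after +10:',np.degrees(np.arctan2(B[1,2],B[0,2])))
print(shift([.4633,-.3736,.10]),shift([.4633,-.3736,.018]))
E
```

```text
[ 0.21703298 -0.50516543  0.23062619] [[-0.     0.919  0.395]
 [ 0.001  0.395 -0.919]
 [-1.    -0.    -0.001]] 0.0187
jaw az -66.75130473112951 want 79.7 (mod180)
after +10: -76.75131182540821
[13.06 27.82 -2.35] [21.26 27.82 -2.34]
```

play_rows(
  rows=[
    [[0,4,0],5,8.5],
    [[0,8,-1],10,8.5],
    [[0,12,-1],16,8.5],
    [[2,15,-1],22,8.5],
    [[4,18,-2],28,8.5],
    [[6,21,-2],33.5,8.5],
    [[9,24,-2.4],33.5,8.5],
    [[11,26.5,-2.4],33.5,8.5],
    [[13,27.8,-2.4],33.5,8.5],
    [[13,27.8,-2.4],33.5,8.5],
    [[13,27.8,-2.4],33.5,8.5],
  ],
  squeeze=30,
)

```text
time: 1.02
ee_pos: [0.4626, -0.3726, 0.1]
tcp_rot: [-115.1, 89.8, 144.8]
wrist_force: [0.0, -0.1, 0.3]
opening: 0.0854
```

Run:
```python
from h import *
p,A=tool();print(p,'jaw az',np.degrees(np.arctan2(A[1,2],A[0,2])));print(shift([.4633,-.3736,.018]))
im,_=bot.camera('side');cv2.imwrite('pics/s1.png',im)
```

```text
[ 0.46264795 -0.37262433  0.09995147] jaw az -100.1680008828801
[8.19 0.11 0.1 ]
```

View pics/s1.png

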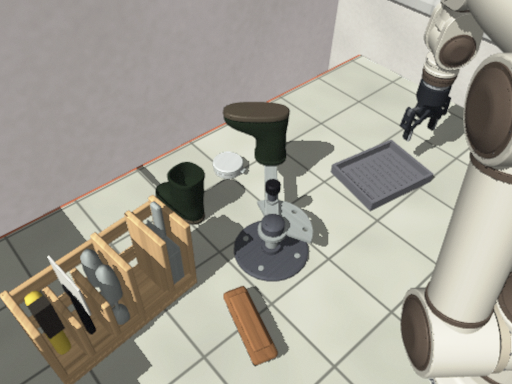

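The open gripper hangs at about (428,110), over the tray's far short wall (tray still at (382,173)). Next I lower it and grip the wall.

play_rows(
  rows=[
    [[3,0.1,0.1],0,8.5],
    [[6,0.1,0.1],0,8.5],
    [[8.2,0.1,0.1],0,8.5],
    [[8.2,0.1,0.1],0,8.5],
    [[8.2,0.1,0.1],0,4],
    [[8.2,0.1,0.1],0,2],
    [[8.2,0.1,0.1],0,0.3],
    [[8.2,0.1,0.1],0,0.3],
    [[8.2,0.1,0.1],0,0.3],
    [[8.2,0.1,0.1],0,0.3],
    [[8.2,0.1,0.1],0,0.3],
    [[8.2,0.1,0.1],0,0.3],
  ],
  squeeze=30,
)

```text
time: 2.07
ee_pos: [0.4641, -0.3751, 0.0201]
tcp_rot: [46.6, 89.9, -53.6]
wrist_force: [-2.3, -0.5, 5.6]
opening: 0.0068
```

Run:
```python
from h import *
p,A=tool();print(p,bot.get_obs()['opening']);print(shift(p+[.029,.174,0]))
im,d=bot.camera('top');cv2.imwrite('pics/t2.png',im[140:300,220:470].repeat(3,0).repeat(3,1))
im,_=bot.camera('side');cv2.imwrite('pics/s2.png',im[60:260,260:].repeat(3,0).repeat(3,1))
```

```text
[ 0.46414249 -0.37507741  0.02007571] 0.0067592258503242275
[ -0.02  -0.24 -17.64]
```

View pics/s2.png

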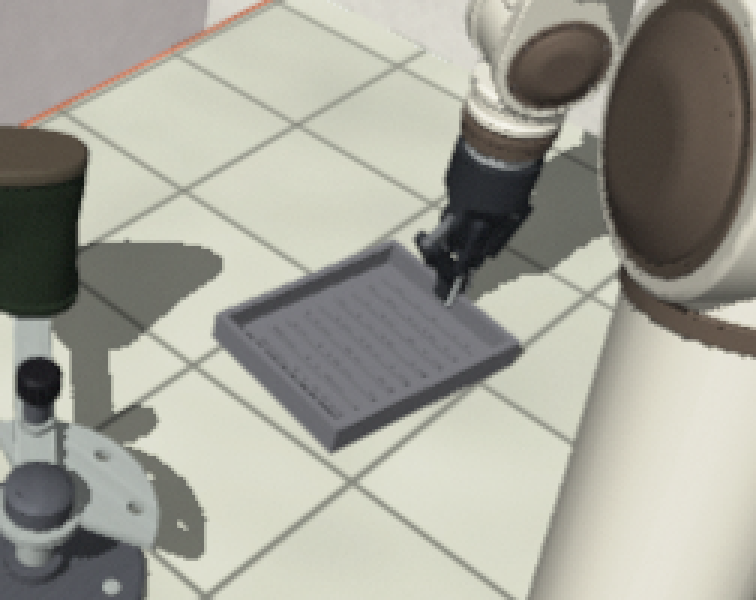

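The fingers straddle and hold the wall at about (450,290) in this zoomed view, opening 7 mm. The tray is flat, so I'll drag it slowly.

play_rows(
  rows=[
    [[0,0,-0.8],0,0.3],
    [[0,0,-2.4],0,0.3],
    [[0,-0.1,-4.2],0,0.3],
    [[0,-0.1,-6],0,0.3],
    [[0,-0.1,-7.8],0,0.3],
    [[0,-0.1,-9.6],0,0.3],
    [[0,-0.2,-11.4],0,0.3],
    [[0,-0.2,-13.2],0,0.3],
    [[0,-0.2,-15],0,0.3],
    [[0,-0.2,-16.6],0,0.3],
    [[0,-0.2,-17.6],0,0.3],
    [[0,-0.2,-17.6],0,0.3],
  ],
)

```text
time: 3.17
ee_pos: [0.494, -0.1996, 0.02]
tcp_rot: [124.5, 89.9, 24.4]
wrist_force: [0.9, 5.7, 7.4]
opening: 0.0073
```

```bash
cat >> h.py <<'E'
def tray(d,umin,umax,vmin=150,vmax=290):
    P=cloud('top',d);m=((P[...,2]>.02)&(P[...,2]<.04)).astype(np.uint8);m[:,:umin]=0;m[:,umax:]=0;m[:vmin]=0;m[vmax:]=0
    cs,_=cv2.findContours(m,cv2.RETR_EXTERNAL,cv2.CHAIN_APPROX_NONE);cc=max(cs,key=cv2.contourArea)
    return cv2.minAreaRect(np.array([onplane('top',*p[0],.030)[:2] for p in cc],np.float32))
E
python3 - <<'E'
from h import *
p,A=tool();print(p,bot.get_obs()['opening'])
im,d=bot.camera('top');cv2.imwrite('pics/t3.png',im[100:300,160:430].repeat(2,0).repeat(2,1))
print(tray(d,272,430))
im,_=bot.camera('side');cv2.imwrite('pics/s3.png',im)
E
```

```text
[ 0.49395926 -0.19963827  0.02003011] 0.007268547469928078
((0.5119321942329407, -0.0938381776213646), (0.21999073028564453, 0.16981269419193268), 79.74898529052734)
```

View pics/t3.png

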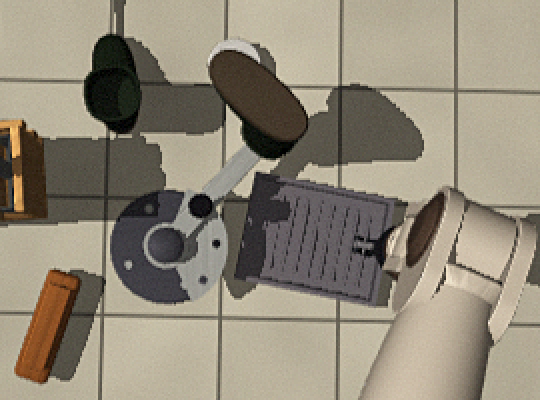

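View pics/s3.png

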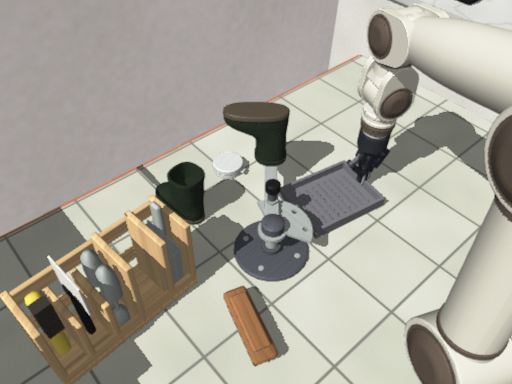

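The tray lies centred on the target (measured 0.512, -0.094; target 0.5115, -0.094). In the side view its middle is at about (332,197), clear of the base plate. Now I release it and rise.

play_rows(
  rows=[
    [[0,0,0],0,2],
    [[0,0,0],0,4],
    [[0,0,0],0,6],
    [[0,0,0],0,6],
    [[0,0,0],0,6],
    [[-1,0,0],0,6],
    [[-4,0,0],0,6],
    [[-8,0,0],0,7],
    [[-12,0,0],0,8.5],
    [[-16,0,0],0,8.5],
    [[-20,0,0],0,8.5],
    [[-24,0,0],0,8.5],
  ],
)

```text
time: 4.27
ee_pos: [0.4926, -0.201, 0.2622]
tcp_rot: [78.0, 89.9, -22.2]
wrist_force: [0.5, -0.8, -0.2]
opening: 0.0846
```

Run:
```python
from h import *
p,A=tool();print(p,np.round(bot.get_obs()['q'],1),'jaw az',np.degrees(np.arctan2(A[1,2],A[0,2])))
im,d=bot.camera('top')
print(tray(d,272,430))
K=[.552,.0862]
print(shift(K+[.25]),shift(K+[.121]))
# arc relative to the knob start
pv=np.array([.4958,.1353])
```

```text
[ 0.4926306  -0.20100509  0.26222218] [-22.2   3.2  11.7  98.4  -0.  168.1] jaw az -100.25645901876402
((0.5119565725326538, -0.09368912875652313), (0.22072947025299072, 0.16979578137397766), 79.75816345214844)
[  1.98   0.57 -29.35] [ 14.88   0.43 -29.38]
```

play_rows(
  rows=[
    [[0,0,-1.5],-3,7],
    [[0,0,-4],-8,7],
    [[0,0.1,-7],-13,7],
    [[0,0.2,-10],-18,7],
    [[0,0.3,-13],-23,7],
    [[0,0.4,-16],-28,7],
    [[0,0.5,-19],-33,7],
    [[0,0.5,-22],-38,7],
    [[0,0.6,-25],-42,7],
    [[0,0.6,-27.5],-45,7],
    [[0,0.6,-29.3],-45,7],
    [[0,0.6,-29.3],-45,7],
  ],
)

```text
time: 5.32
ee_pos: [0.5514, 0.0889, 0.2595]
tcp_rot: [147.3, 90.0, 92.2]
wrist_force: [0.6, 0.2, -0.2]
opening: 0.0699
```

Run:
```python
from h import *
p,A=tool();print(p,np.round(bot.get_obs()['q'],1),'jaw az',np.degrees(np.arctan2(A[1,2],A[0,2])))
print(shift([.552,.0862,.170]),shift([.552,.0862,.121]))
```

```text
[0.5514128  0.08891241 0.25946955] [  9.1   6.9  15.3  98.4   0.  154.2] jaw az -55.07366473451347
[ 8.95 -0.11  0.26] [13.85 -0.11  0.26]
```

play_rows(
  rows=[
    [[2,-0.1,0.2],0,7],
    [[5,-0.1,0.2],0,7],
    [[8,-0.1,0.2],0,7],
    [[10,-0.1,0.2],0,7],
    [[12,-0.1,0.2],0,7],
    [[13.8,-0.1,0.2],0,7],
    [[13.8,-0.1,0.2],0,7],
    [[13.8,-0.1,0.2],0,7],
  ],
)

```text
time: 5.98
ee_pos: [0.5511, 0.0833, 0.1214]
tcp_rot: [-111.4, 89.9, -166.7]
wrist_force: [-0.4, 0.0, 1.5]
opening: 0.07
```

Run:
```python
from h import *
o=bot.get_obs();p,A=tool();print(p,o['wrist_force'].round(1) if hasattr(o['wrist_force'],'round') else o['wrist_force']);print(shift([.552,.0862,.121]))
im,_=bot.camera('side');cv2.imwrite('pics/s5.png',cv2.resize(im[90:270,180:380],None,fx=3.3,fy=3.3))
```

```text
[0.55107254 0.08328527 0.12138888] [-0.4  0.   1.5]
[ 0.04  0.24 -0.19]
```

View pics/s5.png

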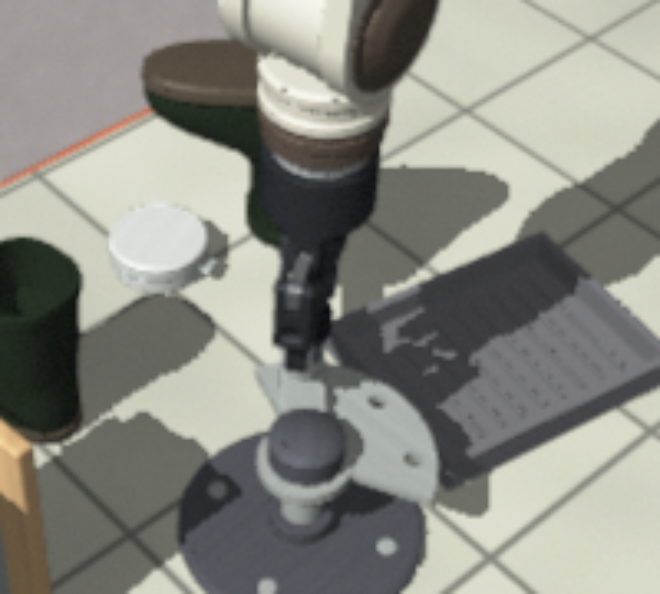

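The gripper is straight down around the knob, with the fingers at about (300,310) in the zoom, clear of the hub. I'll trim by 2–3 mm and close.

play_rows(
  rows=[
    [[0,0.2,-0.2],0,7],
    [[0,0.2,-0.2],0,7],
    [[0,0.2,-0.2],0,5],
    [[0,0.2,-0.2],0,3],
    [[0,0.2,-0.2],0,2.8],
    [[0,0.2,-0.2],0,2.8],
    [[0,0.2,-0.2],0,2.8],
    [[0,0.2,-0.2],0,2.8],
  ],
  squeeze=50,
)

```text
time: 6.7
ee_pos: [0.5529, 0.086, 0.1221]
tcp_rot: [28.2, 89.9, -27.1]
wrist_force: [2.6, -4.0, 3.6]
opening: 0.0325
```

Run:
```python
from h import *
o=bot.get_obs();p,A=tool();print(p,o['wrist_force'],o['opening'])
```

```text
[0.55291935 0.08602653 0.12214326] [ 2.56761365 -4.00178473  3.58099368] 0.032541459521175674
```

play_rows(
  rows=[
    [[-0.3,0,0],0,2.8],
    [[-0.6,0,0],0,2.8],
    [[-0.9,0,0],0,2.8],
    [[-1.2,0,0],0,2.8],
    [[-1.4,0,0],0,2.8],
    [[-1.4,0,0],0,2.8],
    [[-1.4,0,0],0,2.8],
  ],
)

```text
time: 7.28
ee_pos: [0.5527, 0.086, 0.1339]
tcp_rot: [-34.4, 89.9, -89.7]
wrist_force: [8.3, -3.4, -11.5]
opening: 0.0323
```

Run:
```python
from h import *
o=bot.get_obs();p,A=tool();print(p,o['wrist_force'],o['opening'])
im,_=bot.camera('side');cv2.imwrite('pics/s6.png',cv2.resize(im[140:240,230:330],None,fx=6,fy=6))
pv=np.array([.4958,.1353]);r=p[:2]-pv;print(np.linalg.norm(r),np.degrees(np.arctan2(r[1],r[0])))
u0=np.array([np.cos(np.radians(-41.1)),np.sin(np.radians(-41.1))])*.075
for a in np.linspace(0,45,11):
    t=np.radians(-41.1-a);d=np.r_[.075*np.array([np.cos(t),np.sin(t)])-u0,0];print(round(a,1),(A.T@d*100).round(2))
```

```text
[0.55272677 0.08599678 0.13390262] [  8.27025454  -3.432041   -11.45529947] 0.03226362391541867
0.07530912753453761 -40.895229358476946
0.0 [0. 0. 0.]
4.5 [ 0.   -0.58  0.12]
9.0 [ 0.   -1.16  0.2 ]
13.5 [ 0.   -1.75  0.23]
18.0 [ 0.   -2.34  0.21]
22.5 [ 0.   -2.92  0.15]
27.0 [ 0.   -3.5   0.04]
31.5 [ 0.   -4.07 -0.11]
36.0 [ 0.   -4.62 -0.31]
40.5 [ 0.   -5.16 -0.55]
45.0 [ 0.   -5.68 -0.83]
```

View pics/s6.png

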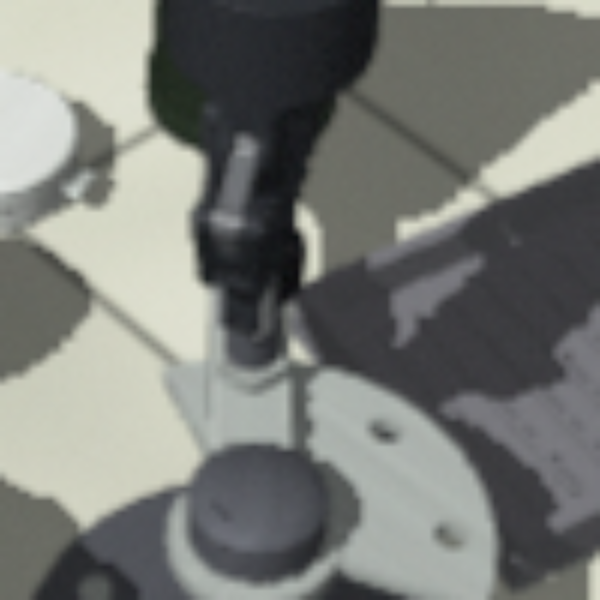

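The wrist force is -11.5 N, which matches the spring at about 12 mm lift, and the TCP rose 11.8 mm. So the pin is clear and I can swing along the arc.

play_rows(
  rows=[
    [[-0.15,0,0],0,2.8],
    [[-0.15,-0.2,0.04],0,2.8],
    [[-0.15,-0.58,0.12],0,2.8],
    [[-0.15,-1.16,0.2],0,2.8],
    [[-0.15,-1.75,0.23],0,2.8],
    [[-0.15,-2.34,0.21],0,2.8],
    [[-0.15,-2.92,0.15],0,2.8],
    [[-0.15,-3.5,0.04],0,2.8],
    [[-0.15,-4.07,-0.11],0,2.8],
    [[-0.15,-4.62,-0.31],0,2.8],
    [[-0.15,-4.9,-0.43],0,2.8],
    [[-0.15,-4.9,-0.43],0,2.8],
  ],
)

```text
time: 8.33
ee_pos: [0.5077, 0.0612, 0.135]
tcp_rot: [-95.5, 89.7, -150.8]
wrist_force: [-1.5, -6.3, -12.8]
opening: 0.0322
```

Run:
```python
from h import *
o=bot.get_obs();p,A=tool();print(p,o['wrist_force'],o['opening'])
pv=np.array([.4958,.1353]);r=p[:2]-pv;print(np.linalg.norm(r),np.degrees(np.arctan2(r[1],r[0])))
print(shift([.5010,.0605,p[2]]))
im,_=bot.camera('side');cv2.imwrite('pics/s7.png',im)
```

```text
[0.50772964 0.06120622 0.13497177] [ -1.53168434  -6.27882834 -12.76234057] 0.03217917696344342
0.07504801701197811 -80.85345934516866
[ 0.   -0.59 -0.33]
```

View pics/s7.png

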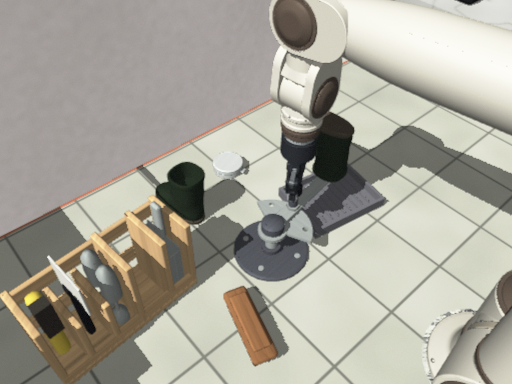

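The boot now hangs over the tray at about (333,150), with the arm at roughly 40° of 45°. I'll go the last few millimetres, then let the pin down.

play_rows(
  rows=[
    [[0,-0.3,-0.16],0,2.8],
    [[0,-0.6,-0.33],0,2.8],
    [[0,-0.6,-0.33],0,2.8],
    [[0,-0.6,-0.33],0,2.8],
  ],
)

```text
time: 8.72
ee_pos: [0.5013, 0.0605, 0.1349]
tcp_rot: [-91.4, 89.7, -146.7]
wrist_force: [0.6, -6.9, -11.8]
opening: 0.0322
```

Run:
```python
from h import *
o=bot.get_obs();p,A=tool();print(p,o['wrist_force'],o['opening'])
pv=np.array([.4958,.1353]);r=p[:2]-pv;print(np.linalg.norm(r),np.degrees(np.arctan2(r[1],r[0])))
print(shift([.5010,.0605,p[2]]))
```

```text
[0.50134129 0.06048002 0.13494972] [  0.58753423  -6.85832367 -11.79816852] 0.032151060040306136
0.07502489942237994 -85.7643162986131
[ 0.   -0.03 -0.02]
```

play_rows(
  rows=[
    [[0.3,0,0],0,2.8],
    [[0.6,0,0],0,2.8],
    [[0.9,0,0],0,2.8],
    [[1.2,0,0],0,2.8],
    [[1.4,0,0],0,2.8],
    [[1.4,0,0],0,2.8],
    [[1.4,0,0],0,2.8],
  ],
)

```text
time: 9.3
ee_pos: [0.5019, 0.0605, 0.1222]
tcp_rot: [-72.1, 89.8, -127.4]
wrist_force: [-1.6, -5.9, -3.2]
opening: 0.0325
```

Run:
```python
from h import *
o=bot.get_obs();p,A=tool();print(p,o['wrist_force'],o['opening'])
pv=np.array([.4958,.1353]);r=p[:2]-pv;print(np.linalg.norm(r),np.degrees(np.arctan2(r[1],r[0])))
```

```text
[0.50192979 0.06054044 0.12216829] [-1.64405042 -5.88560285 -3.24219395] 0.03250428760239329
0.07501043908758188 -85.31260786056231
```

TCP height is back to 0.1222, against 0.1221 when I first gripped the knob with the pin home. I'll release, rise and check.

play_rows(
  rows=[
    [[0,0,0],0,4],
    [[0,0,0],0,5.5],
    [[0,0,0],0,7],
    [[0,0,0],0,7],
    [[0,0,0],0,7],
    [[-2,0,0],0,7],
    [[-5,0,0],0,7],
    [[-8,0,0],0,7],
    [[-12,0,0],0,7],
    [[-16,0,0],0,7],
    [[-19,0,0],0,7],
    [[-20,0,0],0,7],
  ],
)

```text
time: 10.3
ee_pos: [0.503, 0.0618, 0.3279]
tcp_rot: [63.8, 89.6, 8.5]
wrist_force: [1.5, 0.1, 0.3]
opening: 0.0699
```

Run:
```python
from h import *
p,A=tool();print(p,np.round(bot.get_obs()['q'],1));print(shift([.35,-.15,.36]))
```

```text
[0.50303541 0.06175264 0.32787923] [  7.    2.1  18.  105.6   0.  152.2]
[ -3.33 -24.63   8.68]
```

play_rows(
  rows=[
    [[-1,-2,1],0,7],
    [[-2,-5,2],0,7],
    [[-3,-8,3],0,7],
    [[-3,-11,4],0,7],
    [[-3,-14,5],0,7],
    [[-3,-17,6],0,7],
    [[-3,-20,7],0,7],
    [[-3,-22,8],0,7],
    [[-3,-24,8.5],0,7],
    [[-3,-24.6,8.7],0,7],
    [[-3,-24.6,8.7],0,7],
  ],
)

```text
time: 11.22
ee_pos: [0.3495, -0.1508, 0.3532]
tcp_rot: [37.5, 89.9, -17.9]
wrist_force: [0.7, 0.9, -0.1]
opening: 0.0699
```

Run:
```python
from h import *
p,A=tool();print(p)
im,d=bot.camera('top');cv2.imwrite('pics/t9.png',cv2.resize(im[80:300,150:430],None,fx=2.7,fy=2.7));np.save('t9.npy',d);cv2.imwrite('pics/t9raw.png',im)
s,ds=bot.camera('side');cv2.imwrite('pics/s9.png',cv2.resize(s[90:270,160:420],None,fx=3,fy=3));np.save('s9.npy',ds)
for n,dd,n0 in(('top',d,'top0'),('side',ds,'side0')):
    for lab,D,c in(('before',np.load(n0+'.npy'),(.5523,.086)),('after',dd,(.501,.0605))):
        P=cloud(n,D);m=(np.hypot(P[...,0]-c[0],P[...,1]-c[1])<.03)&(P[...,2]>.135)&(P[...,2]<.19);Q=P[m]
        if len(Q): print(n,lab,len(Q),'knob top z',np.percentile(Q[:,2],[50,80,90]).round(4),Q[Q[:,2]>.145].mean(0).round(4))
```

```text
[ 0.34945054 -0.15084891  0.35318477]
top before 117 knob top z [0.1519 0.1539 0.155 ] [0.5514 0.0862 0.1518]
top after 116 knob top z [0.1514 0.1536 0.1549] [0.5004 0.0608 0.1516]
side before 195 knob top z [0.1515 0.1537 0.1546] [0.5491 0.0884 0.1519]
side after 205 knob top z [0.1512 0.1535 0.1545] [0.4985 0.0626 0.1518]
```

View pics/t9.png

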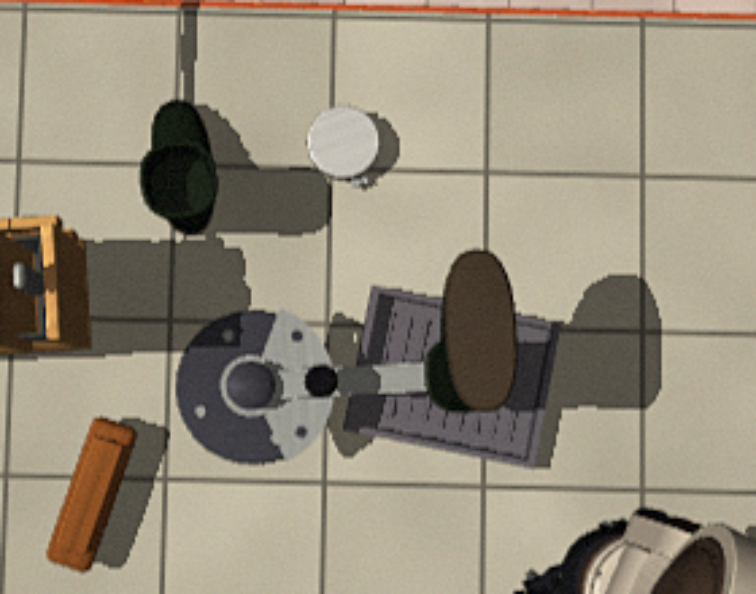

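View pics/s9.png

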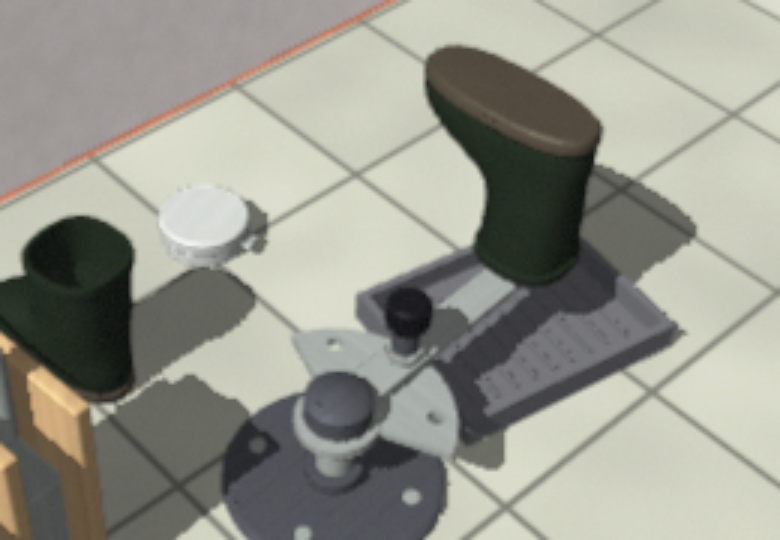

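Run:
```python
from h import *
d=np.load('t9.npy');P=cloud('top',d);m=((P[...,2]>.02)&(P[...,2]<.04));m[:,:276]=0;m[:,365:]=0;m[:180]=0;m[258:]=0
v,u=np.nonzero(m);print(cv2.minAreaRect(np.array([onplane('top',a,b,.03)[:2] for a,b in zip(u,v)],np.float32)))
k=np.array([.5010,.0607])-[.4958,.1353];print('arm',-41.1-np.degrees(np.arctan2(k[1],k[0])),'boot',np.array([.4958,.1353])+.23*k/np.linalg.norm(k))
print(bot.job_done())
```

```text
((0.511886715888977, -0.09396446496248245), (0.22018928825855255, 0.16979603469371796), 79.77471160888672)
arm 44.91264189191828 boot [ 0.51179336 -0.09414327]
the job is handed in; nothing more can be done
None
```

I handed the job in at about 11 s. The arm is in the next hole with its pin home, and the tray is centred under the boot. The hand-in gave no verdict, so this rests on my own checks.

**What I did**
- **Tray:** I gripped the tray's end wall and slid it about 18 cm along the tiles, flat, then let go.
- **Plunger and arm:** I gripped the knob and raised it about 12 mm. The spring pulled with 11.5 N, as expected at that lift. I swung the arm 45° clockwise with the pin up, then lowered it into the middle hole and let go.
- **Robot:** I moved the gripper clear before handing in.

**Last checks**
- **Arm angle:** about 44.9° from parked (0.784 rad).
- **Pin:** the knob's height is the same as before to within 0.5 mm in both views, so the pin is home.
- **Tray:** its centre is at (0.512, -0.094) m, within 1 mm of where I work out the boot's mouth to be. The measured size matches the tray lying flat.
- **Other items:** the other boot, the tin and the brush look unmoved in the pictures; I did not measure them again.
- **Disagreements:** no check failed. The three points I used to locate the stand fitted to within 1 mm.

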